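# Close the swing-bolt clamp over the dough feed tube

## Task

The steel feed tube of the dough depositor lies in its pipe support. Swing the clamp's hinged half over the tube and press its fork down until you feel it just bottom on its two stop posts, then swing the bolt up into the fork's slot, its nut riding over the fork, until it stands fully upright and holds the clamp shut. Feel your way and do not force anything; leave the tube in its support and the end cap, gasket and wrench where they are, and let go.

Things in the scene. Friction and masses are not known exactly. Their poses are not given: they have to be found in the camera images.
- clamp: Steel pipe support, fixed: foot rail 100 (x) x 250 (y) x 10 mm, in its middle a clamp saddle 34 mm wide (y), a rest near each end (y +/-92 mm). Origin: underside centre of the rail, on the table; z up. The tube lies along y, its axis 75 mm up. The clamp's hinged half and its swing bolt both turn about axes along y, move in the plane y = 0, and stay where they are left.
- cap_fork (a point): Mid-slot point of the fork, at (-80, 0, 5) mm in the hinged half's frame: two prongs 10 mm thick, 34 mm wide overall (y), slot 11 mm wide, open at the end; the prongs end 10 mm further out, tops chamfered over the last 8 mm. It can be pinched lightly across the 34 mm from above and pivots in the grip. Closed (prongs level) it is at (-44, 0, 81) mm in the clamp frame.
- buffer_top (a point): Top of the sprung rubber buffer (7 x 32 mm) under the fork; at rest (-31, 0, 84) mm in the clamp frame. It resists the fork's last 9 to 13 mm: 12 to 18 N straight down on the middle of the prong tops (clamp x -40 mm, 86 mm up when level) brings the fork to its stop posts. Let go, the fork rises to 2 to 4 mm above level and stays. If left over 5 mm up, the nut strikes the prong ends.
- nut_mid (a point): Point on the bolt's axis 66 mm from its pivot, in its sleeve nut: dark steel cylinder 22 mm across, 39.5 to 84.5 mm from the pivot. It can be lightly pinched across (clamp y) from above, and pushed with shut fingers. 40 to 25 degrees before upright its flat underside meets the prongs and wedges them down (8 to 20 N on the nut), then sits on their tops. Home: (-40, 0, 114) mm in the clamp frame.
- tube: The feed tube: 51 mm diameter, 248 mm long, a 64 mm flange at each end, 0.55 kg, lying loose in the support along the clamp's y. Origin: the middle of its axis; y along the tube.
- blank_cap: Round steel end cap, 64 mm diameter, 10 mm high, lying on the table in front of the support (towards clamp -x). A bystander. Origin: centre of its underside.
- gasket: White ring gasket, 62 mm diameter, 8 mm high, lying on the table in front of the support. A bystander. Origin: centre of its underside.
- wrench: Steel open-ended wrench lying on the table behind the support (towards clamp +x), along clamp y. A bystander. Origin: middle of its underside.
- cap: The clamp's hinged half: steel half shell 34 mm wide (y) ending in a fork. Origin on its hinge axis, at (36, 0, 76) mm in the clamp frame. Closed, its axes are the clamp's; it opens by turning about +y and starts standing open, 95 to 125 degrees from closed. The hinge's friction is about 5 N felt at the fork.
- stop_posts: Two small adjustable steel posts (10 x 7 mm, at clamp x -41 mm, y +/-10.5 mm) under the prongs: hard stops, tops 72 to 76 mm up, set differently each time (not shown by this pose). The fork has bottomed when it bears on them: felt as force rising steeply beyond the buffer's 12 to 18 N. 2 N on the posts is enough (19 to 25 N of pressing in all), over 15 N is too much. Origin as the clamp's.
- bolt: The swing bolt (8 mm shank with a sleeve nut). Origin on its pivot axis, at (-40, 0, 48) mm in the clamp frame; z along the bolt to the nut. It starts leaning out towards clamp -x, 57 to 75 degrees from upright. Its friction is about 1.5 N felt at the nut. Upright, its shank meets the bottom of the fork's slot; nut and shank together bearing on the fork with over 60 N is too much.

How it is judged:
On the way, in this order (a step that is already met when the one before it is completed fails the run):
1. the hinged half is swung over the tube and its fork pressed onto the stop posts (over 2 N on them) while the bolt still leans out (contact force between cap and stop_posts above 2 N and x of nut_mid in the frame of clamp below -0.075 m), for 0.1 s.
2. the bolt stands in the slot, within 5 mm of upright at the nut, with the fork under the nut (x of nut_mid in the frame of clamp above -0.045 m and z of cap_fork in the frame of clamp below 0.0842 m), for 0.2 s.
At the end, for the whole second after the job is handed in: The bolt stands upright in the fork's slot (the nut's middle within 5 mm of upright), its nut on top of the fork and the fork held down within 3.2 mm of level; the tube lies in its support as before (axis height within 3 mm, within 20 mm of the middle along its length) and at rest (all of step 2 and z of tube in the frame of clamp between 0.072 and 0.078 m and y of tube in the frame of clamp between -0.02 and 0.02 m and angle between the y axis of tube and the y axis of clamp, either way round below 0.05 rad and linear speed of tube below 0.02 m/s); the robot touches nothing.
It fails at once if the fork is forced onto its stop posts with over 15 N, or nut and shank against the fork with over 60 N (contact force between cap and stop_posts above 15 N or contact force between bolt and cap above 60 N).
It fails at once if the tube is lifted out of its support (z of tube in the frame of clamp above 0.085 m).
It fails at once if the end cap, the gasket or the wrench is pushed more than 25 mm (distance of any of blank_cap, gasket, wrench from where it was at the start of the episode above 0.025 m).
It also fails if it takes over 72 s, if anything falls off the work surface, if the arm or the gripper's body presses on something with over 40 N, if the wrist force passes 120 N, or if a joint passes its speed limit or range.

## Robot

A 6-joint arm with a two-finger parallel gripper is mounted at the origin on the work surface. World frame = base frame: x ahead of the robot, y to its left, z up, the work surface at z = 0. Lengths are in m, angles in rad, forces in N, time in s.
With the tool pointing down it reaches from about 0.325 to 0.9 m from the base axis. Payload 6.1 kg.
Tool frame: the origin (TCP) lies midway between the tips of the shut fingers; the grasp point (between the pads) lies 19 mm behind it; z points along the fingers, y is the line along which they close (so a half turn about z gives the same grasp; the last joint's range is limited). The gripper opens to 85 mm and grips with 20 to 120 N. Pads are 22 mm wide; open, the fingers measure 114 mm over their backs; the gripper's body (76 mm by 85 mm) begins 54 mm behind the grasp point. The pads swing forward as they close: fully open they stand 13 mm farther back than shut.
Start: joints at [-1.357, 0.22, 1.526, -0, 1.395, -0.126], TCP at [0.208, -0.589, 0.231] pointing down, gripper open.
Joint ranges: [-2.98, 2.98], [-0.91, 2.08], [0.09, 2.57], [-1.24, 4.39], [0.2, 2.65], [-2.68, 2.68]. Speed limits (rad/s): [2.57, 2.57, 3.01, 3.14, 3.14, 3.14].

## Interface

Orientations are given as [roll, pitch, yaw] about the fixed x, y, z axes, in that order (R = Rz(yaw) Ry(pitch) Rx(roll)).
In Python, from plant import movep, move_l, set_joints, gripper_to, hold, inverse_kinematics, observe, get_image, get_calibration, Unreachable, job_done gives the robot as it stands. Calls block until the motion is done:
- movep(position, orientation): joint-space move of the TCP to a pose.
- move_l(position, feed=0.15, rotation=None, max_force=None): straight line of the TCP; rotation=None keeps the orientation; feed is the mean speed in m/s. With max_force (N) it stops when the force on the tool has changed by that much, and returns True; else False.
- set_joints(angles): joint-space move.
- gripper_to(opening, f_grip=None): finger opening in m; f_grip is the grip in N (None keeps the last); returns when the fingers have stopped.
- hold(seconds).
- inverse_kinematics(position, orientation): joint angles nearest the present ones, or None.
- observe(): the state.
- get_image(name): name is "side" or "top"; returns (picture, depth): 400x640x3 uint8, red, green, blue; 400x640 float32, m along the optical axis (not along the pixel's ray), 0 where there is no reading.
- get_calibration(name): a dict with "intrinsics" (3x3 intrinsics, pixels), "world_from_camera" (4x4, takes a point from camera to world coordinates). Camera axes: x right, y down, z forward; pixel columns grow to the right and rows downward; lengths in m; the calibration is good to about 2 mm. A picture is of the moment at which its call begins. get_calibration takes no time and is no camera call.
A pose or a line that the arm cannot do raises Unreachable and nothing moves.
- job_done(): hands the job in; it is judged then, once.
The state is a dict: "time_s": time; "q": joint angles; "joint_velocities": joint speeds; "joint_torque": joint torques, N m; "eef_pos": TCP position; "tcp_rot": TCP orientation; "ft_force": force on the tool from outside, world axes, zero at the start; "torque": the same for the moment, N m; "opening": finger opening in m; "grasp_force": force on a finger pad.
Only numpy, scipy, OpenCV 4.12 (cv2) and the standard library are available. Lean on these libraries where they do the work, as an engineer would, in place of code of your own. Each camera call takes 0.05 s, during which the arm holds its last target. There are 200 camera calls.

## Working session

There is one attempt and no reset: what is moved stays moved. The work goes in short steps, each a Python script; the robot and the scene stay as the last script left them, time stands still between calls to the robot, and variables do not carry over. Pictures are saved under pics/ and viewed, at most 10 in all, crops included, and the job is handed in when it is done.

```bash
ls; mkdir -p pics
python3 - <<'E'
from plant import *
import cv2,numpy as np
for n in("top","side"):
    im,d=get_image(n); cv2.imwrite(f"pics/{n}0.png",im[:,:,::-1]); np.savez(f"{n}0.npz",im=im,d=d)
    c=get_calibration(n); print(n,c["intrinsics"],c["world_from_camera"],(d>0).mean())
o=observe(); print(o["tcp_rot"],o["ft_force"],o["opening"],o["time_s"])
E
```

```text
pics
top [[380.51282408   0.         318.48624569]
 [  0.         380.51282408 197.31860486]
 [  0.           0.           1.        ]] [[-0.02794828 -0.99313189  0.11361314  0.48967473]
 [-0.99925003  0.0247099  -0.02981286  0.02702891]
 [ 0.02680074 -0.11436115 -0.99307766  0.73867864]
 [ 0.          0.          0.          1.        ]] 0.99599609375
side [[390.49274654   0.         323.03258134]
 [  0.         390.49274654 201.77317077]
 [  0.           0.           1.        ]] [[-0.99508435 -0.0358472   0.09231525  0.51296341]
 [-0.09582468  0.58381971 -0.80620852  0.64759699]
 [-0.02499515 -0.81109156 -0.58438491  0.53848705]
 [ 0.          0.          0.          1.        ]] 0.99611328125
[-3.13982919e+00 -2.13472846e-04  3.39792078e-01] [ 0.12719046 -0.22701298  0.3927791 ] 0.08537298217992562 0.1
```

View pics/top0.png

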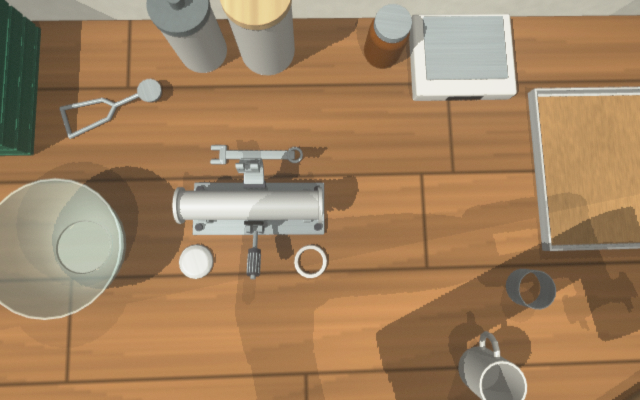

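View pics/side0.png

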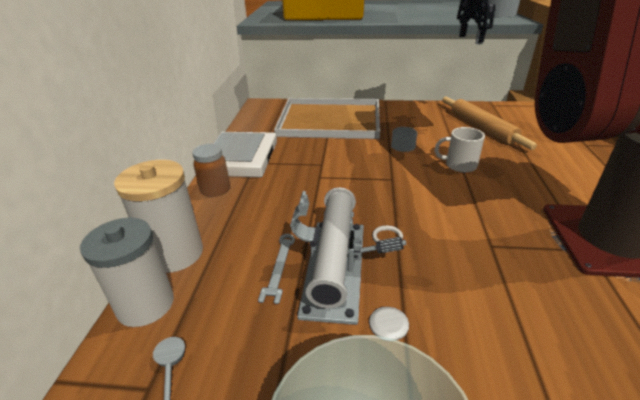

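The top view shows the tube along the image horizontal at row 205 (cols 175–325). The hinged half stands open at (255,170), the bolt and nut lean towards the robot at (254,262), and the end cap is at (196,261) with the gasket at (311,261). Next I'll measure these from depth.

```bash
cat > h.py <<'E'
import numpy as np,cv2
from plant import *
def cloud(n,d=None,im=None):
    if d is None: im,d=get_image(n)
    c=get_calibration(n);K=c["intrinsics"];T=c["world_from_camera"]
    v,u=np.mgrid[:400,:640]
    p=np.stack([(u-K[0,2])/K[0,0]*d,(v-K[1,2])/K[1,1]*d,d],-1)
    return p@T[:3,:3].T+T[:3,3],im
E
python3 - <<'E'
from h import *
f=np.load("top0.npz");P,im=cloud("top",f["d"],f["im"])
def box(u0,v0,u1,v1): return P[v0:v1,u0:u1].reshape(-1,3)
print("table z",np.median(box(330,300,370,350)[:,2]))
b=box(165,180,335,245)
# tube body: top points
t=b[(b[:,2]>.085)]
# flanges excluded: inner part, avoid the saddle middle
r=box(188,188,320,222);r=r[(r[:,2]>.092)]
ax=[]
for y0 in np.arange(r[:,1].min(),r[:,1].max(),.01):
    s=r[(r[:,1]>=y0)&(r[:,1]<y0+.01)]
    # circle radius .0255 fit (x0,z0)
    from scipy.optimize import least_squares
    q=least_squares(lambda p:np.hypot(s[:,0]-p[0],s[:,2]-p[1])-.0255,[s[:,0].mean(),.075],loss="soft_l1",f_scale=.001).x
    ax.append([y0+.005,*q])
ax=np.array(ax);print(ax.round(4));
k=np.polyfit(ax[:,0],ax[:,1],1);print("x=",k,"tube y ends",np.percentile(t[:,1],[.5,99.5]))
g=b[(b[:,2]>.006)&(b[:,2]<.014)].astype(np.float32)
print("rail rect",cv2.minAreaRect(g[:,:2]*1000),len(g))
for n,bb in dict(nut=(240,240,268,285),cap=(238,150,272,190)).items():
    s=box(*bb);s=s[s[:,2]>.02]
    print(n,len(s),s.min(0),s.max(0),s.mean(0))
s=box(240,225,268,285);s=s[s[:,2]>.025]
for x0 in np.arange(s[:,0].min(),s[:,0].max(),.006):
    w=s[(s[:,0]>=x0)&(s[:,0]<x0+.006)]
    if len(w):print("bolt",x0.round(4)+.003,w[:,1].min().round(4),w[:,1].max().round(4),w[:,2].max().round(4),len(w))
f=np.load("side0.npz");P,im=cloud("side",f["d"],f["im"])
s=box(285,185,316,245);s=s[(s[:,2]>.06)]
for z0 in np.arange(.06,.2,.01):
    w=s[(s[:,2]>=z0)&(s[:,2]<z0+.01)]
    if len(w):print("cap z",z0.round(3),w[:,:2].min(0).round(4),w[:,:2].max(0).round(4),len(w))
E
```

```text
table z 0.0003431264010438362
[[0.0113 0.5526 0.0758]
 [0.0213 0.5529 0.0753]
 [0.0313 0.5527 0.0754]
 [0.0413 0.5533 0.075 ]
 [0.0513 0.5534 0.0753]
 [0.0613 0.5537 0.0753]
 [0.0713 0.554  0.0754]
 [0.0813 0.5543 0.0751]
 [0.0913 0.5543 0.0754]
 [0.1013 0.5548 0.0754]
 [0.1113 0.5553 0.0752]
 [0.1213 0.5552 0.0754]
 [0.1313 0.5556 0.0754]
 [0.1413 0.5556 0.0752]
 [0.1513 0.5561 0.0754]
 [0.1613 0.5562 0.0751]
 [0.1713 0.5565 0.0752]
 [0.1813 0.5566 0.0753]
 [0.1913 0.5569 0.0754]
 [0.2013 0.5569 0.0753]
 [0.2113 0.5573 0.0755]
 [0.2213 0.5576 0.0755]
 [0.2313 0.5573 0.0751]]
x= [0.02358515 0.55232538] tube y ends [0.00381024 0.24909947]
rail rect ((555.005126953125, 120.81224060058594), (248.17591857910156, 98.83637237548828), 88.52425384521484) 2317
nut 428 [0.42795449 0.02702891 0.05602278] [0.49440961 0.13470283 0.73867864] [0.45889134 0.12072924 0.08099826]
cap 721 [0.48967473 0.02702891 0.02080548] [0.62646079 0.13837508 0.73867864] [0.60182443 0.11596909 0.11876782]
bolt 0.431 0.117 0.1306 0.0814 22
bolt 0.437 0.1123 0.1347 0.0868 41
bolt 0.443 0.1124 0.1325 0.0873 50
bolt 0.4
[... 202 characters left out ...]
t 0.485 0.1189 0.1243 0.0648 16
bolt 0.491 0.027 0.1245 0.7387 20
bolt 0.497 0.1179 0.1249 0.0604 20
bolt 0.503 0.1179 0.1252 0.0588 15
bolt 0.509 0.1062 0.1345 0.0758 59
bolt 0.515 0.1061 0.1345 0.0761 64
bolt 0.521 0.1041 0.1373 0.0754 43
cap z 0.07 [0.588  0.1352] [0.5971 0.1378] 15
cap z 0.08 [0.5879 0.0997] [0.6198 0.1386] 202
cap z 0.09 [0.6096 0.101 ] [0.6246 0.1362] 94
cap z 0.1 [0.619  0.1003] [0.6278 0.1351] 49
cap z 0.11 [0.6226 0.1137] [0.6287 0.1358] 25
cap z 0.12 [0.6191 0.1014] [0.6263 0.1355] 22
cap z 0.13 [0.6    0.1019] [0.6247 0.135 ] 62
cap z 0.14 [0.5997 0.1014] [0.6155 0.1373] 66
cap z 0.15 [0.6019 0.101 ] [0.6125 0.1361] 77
cap z 0.16 [0.6049 0.1014] [0.6117 0.1361] 43
```

Run:
```python
import cv2
a=cv2.imread("pics/side0.png")[170:340,240:440];cv2.imwrite("pics/sc.png",cv2.resize(a,None,fx=3.5,fy=3.5))
```

```text
(no output)
```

View pics/sc.png

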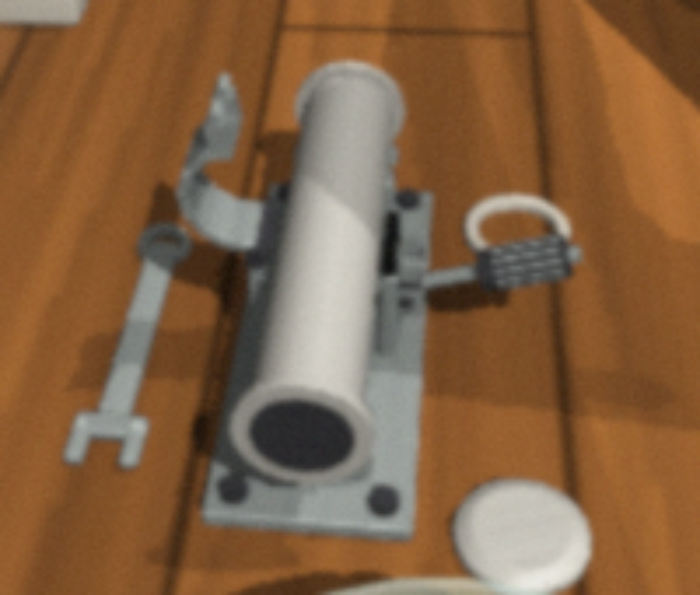

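Clamp origin is about (0.5551, 0.1202) with yaw −0.024. The hinged half is about 97° open and the bolt leans about 70°. I'll pinch the fork across y and carry it along its arc.

```bash
cat >> h.py <<'E'
YAW=-0.024; C0=np.array([.5551,.1202,0]); c,s=np.cos(YAW),np.sin(YAW)
W=lambda x,z,y=0.:C0+np.array([c*x-s*y,s*x+c*y,z])     # clamp frame (m) -> world
def fork(deg,l=(-.080,.005)):
    t=np.radians(deg); return .036+l[0]*np.cos(t)+l[1]*np.sin(t), .076-l[0]*np.sin(t)+l[1]*np.cos(t)
def nut(deg,r=.066):
    t=np.radians(deg); return -.040-r*np.sin(t), .048+r*np.cos(t)
def yaw_best():
    q=observe()["q"]; best=None
    for y in (YAW,YAW+np.pi,YAW-np.pi):
        k=inverse_kinematics(W(.05,.25),[np.pi,0,y])
        if k is not None and (best is None or abs(k[5])<best[0]): best=(abs(k[5]),y)
    return best[1]
def st(m=""):
    o=observe(); print(m,round(o["time_s"],1),np.round(o["eef_pos"],4),"F",np.round(o["ft_force"],1),"op",round(o["opening"],4),"g",np.round(o["grasp_force"],1))
E
python3 - <<'E'
from h import *
y=yaw_best();print("yaw",y)
x,z=fork(97)
movep(W(x,.25),[np.pi,0,y]); gripper_to(.055,30)
st(); print("hit",move_l(W(x,z-.022),.12,max_force=8)); st("at fork")
gripper_to(.030,30); st("grip")
for a in range(88,11,-9):
    x,z=fork(a); h=move_l(W(x,z-.022),.10,max_force=25)
    st(f"{a} {h}")
    if h: break
im,d=get_image("side");cv2.imwrite("pics/side1.png",cv2.resize(im[120:320,220:460,::-1],None,fx=3,fy=3))
E
```

```text
yaw 3.117592653589793
 3.4 [0.6058 0.1189 0.25  ] F [0.6 0.  0.4] op 0.0551 g 0.0
hit False
at fork 4.5 [0.6066 0.119  0.1339] F [-0.4 -0.7  1.3] op 0.0549 g 0.0
grip 4.8 [0.6066 0.1182 0.1342] F [-0.4 -4.6  6.2] op 0.0328 g 31.4
88 False 5.1 [0.5952 0.1185 0.1358] F [ 2.5 -4.5  3.5] op 0.0335 g 31.2
79 False 5.3 [0.5832 0.1187 0.1358] F [ 2.9 -4.4  5.6] op 0.0331 g 31.3
70 False 5.6 [0.5713 0.1191 0.1337] F [ 2.  -5.3  7.5] op 0.0332 g 31.8
61 False 5.9 [0.5595 0.1193 0.1297] F [-0.1 -5.3 11.7] op 0.0335 g 32.3
52 False 6.2 [0.5481 0.1196 0.1233] F [-1.8 -6.6 13.9] op 0.0333 g 32.7
43 False 6.5 [0.5374 0.1198 0.1147] F [-3.3 -7.1 11.9] op 0.0333 g 32.6
34 False 6.7 [0.5282 0.12   0.1043] F [-3.5 -6.3  8.5] op 0.0333 g 32.2
25 False 7.0 [0.5208 0.1202 0.0928] F [-1.1 -6.   3.8] op 0.0333 g 32.2
16 False 7.3 [0.5155 0.1203 0.0806] F [ 0.7 -6.  -1.9] op 0.0332 g 32.6
```

View pics/side1.png

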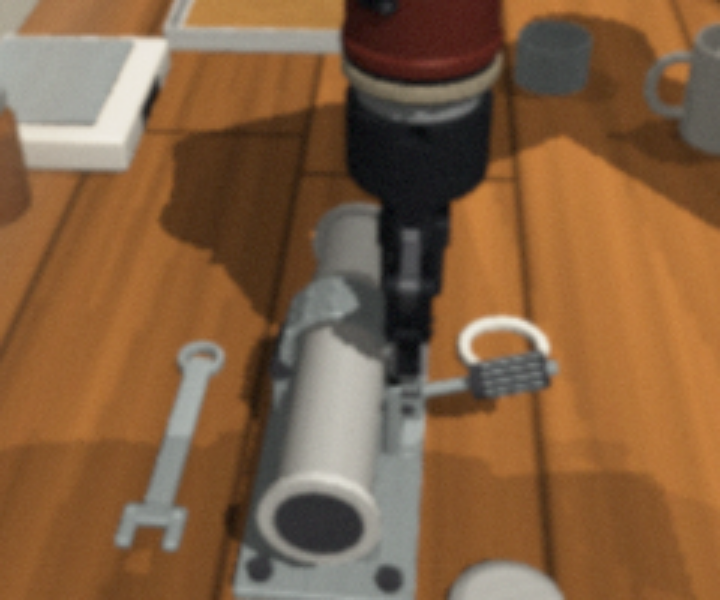

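The hinged half is over the tube, with the bolt still leaning out (nut at about (510,375) in the crop). I'll release, then press with near-shut fingers and watch for the knee in the force.

```bash
sed -i 's/C0=np.array(\[.5551,.1202,0\])/C0=np.array([.5551,.1196,0])/' h.py
python3 - <<'E'
from h import *
gripper_to(.055); p=observe()["eef_pos"]; move_l([p[0],p[1],.16],.12); gripper_to(.008); hold(.2)
move_l(W(-.041,.13),.12); hold(.2); F0=observe()["ft_force"]; st("above")
print("touch",move_l(W(-.041,.088),.03,max_force=3)); st("touch")
z=observe()["eef_pos"][2]; log=[]
for i in range(120):
    z-=.0003; move_l(W(-.041,z),.012); hold(.03)
    o=observe(); f=(o["ft_force"]-F0); log.append((o["eef_pos"][2],f[2],f[0]))
    za,fa,_=log[-1]
    if len(log)>4 and za<.0885:
        b=np.array(log[-6:-1]); slope=(b[0,1]-b[-1,1])/(b[0,0]-b[-1,0]) if len(b)>1 else 0
        base=b[-3:,1].mean()
        if log[-1][1]-log[-2][1]>1.8 and fa>12: print("knee at",i,za,fa); break
    if fa>23: print("cap"); break
    if za<.080: print("low");break
L=np.array(log); print(np.round(L[::4 if len(L)>60 else 2]*[1000,1,1],2).tolist()); print(np.round(L[-8:]*[1000,1,1],2).tolist())
E
```

```text
above 9.8 [0.5148 0.1207 0.131 ] F [ 0.  -0.2 -0.7] op 0.0079 g 0.0
touch True
touch 10.5 [0.5133 0.1206 0.112 ] F [-0.9 -0.1  0. ] op 0.008 g 0.0
knee at 98 0.08385792056752743 22.25417101470747
[[111.57, 1.51, -1.3], [110.49, 6.36, -3.4], [109.26, 5.45, -4.72], [108.03, 6.05, -4.12], [106.85, 5.08, -3.0], [105.64, 4.84, -3.01], [104.44, 4.5, -3.15], [103.21, 4.78, -3.26], [101.99, 4.88, -2.06], [100.81, 4.3, -1.63], [99.6, 5.51, -3.16], [98.43, 5.26, -3.08], [97.23, 4.94, -2.97], [96.05, 4.27, -2.17], [94.84, 5.27, -2.49], [93.72, 6.36, -4.74], [92.57, 7.11, -4.8], [91.47, 8.62, -6.42], [90.35, 9.59, -5.68], [89.15, 10.25, -7.67], [88.05, 11.27, -7.51], [86.94, 12.95, -7.83], [85.89, 15.01, -9.7], [84.85, 15.7, -10.71], [83.94, 18.69, -13.95]]
[[85.13, 15.82, -11.16], [84.85, 15.7, -10.71], [84.58, 16.76, -10.82], [84.32, 17.13, -11.93], [84.04, 17.81, -12.29], [83.94, 18.69, -13.95], [83.89, 20.29, -13.19], [83.86, 22.25, -14.89]]
```

Clear knee at z≈84 mm: 18 N rising to 22 N with almost no motion, so it has bottomed. One more small step and a short hold, then back off and pinch the nut.

Run:
```python
from h import *
z=.112-.0003*98-.0003*2+0.
# continue one step below the last target
move_l(observe()["eef_pos"]*0+W(-.041,z),.012); hold(.3); st("bottom")
move_l(W(-.041,.16),.08); st("up")
gripper_to(.045,30); x,zn=nut(70)
move_l(W(x,.16),.15); print(move_l(W(x,zn-.020),.12,max_force=6)); st("at nut")
im,d=get_image("side");cv2.imwrite("pics/side2.png",cv2.resize(im[120:320,220:460,::-1],None,fx=3,fy=3))
P,_=cloud("side",d,im)
```

```text
bottom 39.1 [0.513  0.1207 0.0838] F [-15.7  -1.5  23.3] op 0.0078 g 12.0
up 40.2 [0.5136 0.1205 0.1593] F [ 0.3 -0.   0. ] op 0.0079 g 0.0
False
at nut 42.3 [0.4539 0.1221 0.0512] F [-0.4 -0.5  0.1] op 0.045 g 0.0
```

View pics/side2.png

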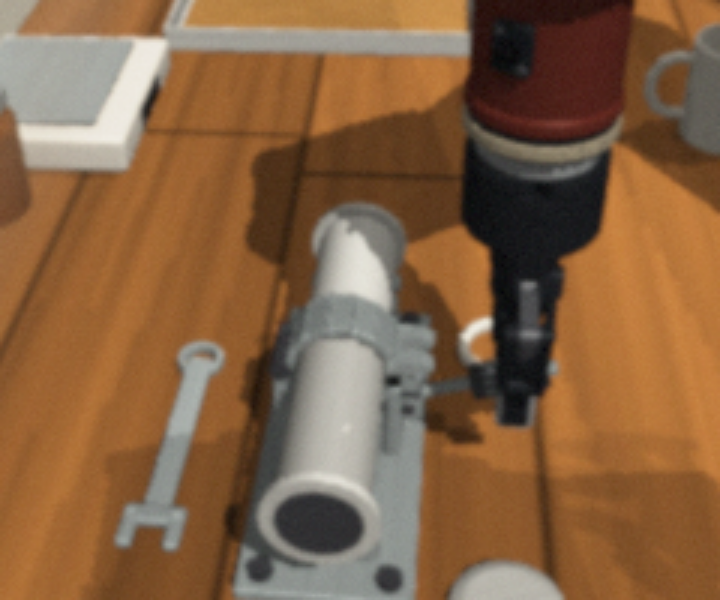

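The clamp is shut over the tube with the fork low, and the fingers straddle the nut at (515,380). Now I'll grip it and swing it up.

Run:
```python
from h import *
gripper_to(.018,35); st("grip")
F0=observe()["ft_force"]
for a in (60,50,42,35,28,21,14,7,1):
    x,z=nut(a); h=move_l(W(x,z-.020),.06,max_force=22); st(f"{a} {h}")
    if h or np.linalg.norm(observe()["ft_force"]-F0)>34: print("stop"); break
im,d=get_image("side");cv2.imwrite("pics/side3.png",cv2.resize(im[120:320,220:460,::-1],None,fx=3,fy=3))
```

```text
grip 42.7 [0.4536 0.1217 0.0511] F [ 0.  -3.3  1.8] op 0.0207 g 34.1
60 False 43.0 [0.4575 0.1216 0.061 ] F [-2.  -4.2 -0.6] op 0.0212 g 35.2
50 False 43.4 [0.4641 0.1215 0.0706] F [-3.9 -3.8 -1.4] op 0.0211 g 35.1
42 False 43.6 [0.4707 0.1214 0.0774] F [-4.3 -4.5 -1.7] op 0.021 g 34.6
35 False 43.9 [0.4769 0.1212 0.0823] F [-2.8 -4.8 -1.6] op 0.021 g 34.7
28 False 44.2 [0.484  0.121  0.0865] F [-3.  -3.8 -1.8] op 0.021 g 34.7
21 False 44.5 [0.4915 0.1209 0.0898] F [-2.3 -3.8 -3.4] op 0.0207 g 35.0
14 False 44.8 [0.4992 0.1207 0.0922] F [-2.2 -3.6 -3.6] op 0.0203 g 35.1
7 False 45.1 [0.5074 0.1205 0.0935] F [ 0.2 -5.4 -5.6] op 0.0201 g 35.1
1 False 45.3 [0.5133 0.1203 0.0935] F [-2.1 -6.4 -4.6] op 0.0191 g 36.3
```

View pics/side3.png

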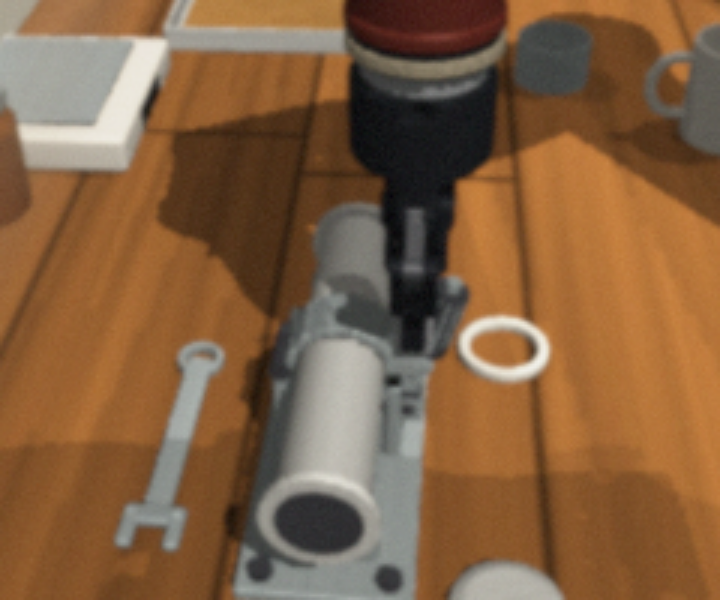

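The nut slipped in the grip and still leans by about 30° at (450,315), right of the fingers. I'll release, go to its outer side and push with shut fingers.

Run:
```python
from h import *
gripper_to(.045); st()
p=observe()["eef_pos"]; move_l([p[0],p[1],.17],.2); move_l(W(-.125,.17),.25); gripper_to(0,30)
move_l(W(-.125,.105),.2,max_force=8); hold(.1); F0=observe()["ft_force"]; st("behind")
h=move_l(W(-.075,.105),.04,max_force=22); st(f"push {h}")
x=-.075
while not h and x>-1 and x<-.055:
    x+=.001; h=move_l(W(x,.105),.015,max_force=22); f=observe()["ft_force"]-F0
    print(round(x,4),np.round(f,1),(np.round(observe()["eef_pos"],4)))
    if abs(f[0])>26: break
im,d=get_image("side");cv2.imwrite("pics/side4.png",cv2.resize(im[120:320,220:460,::-1],None,fx=3,fy=3)); st()
```

```text
45.8 [0.5149 0.1211 0.0949] F [0.2 0.2 0.5] op 0.045 g 0.0
behind 47.9 [0.4315 0.1227 0.1066] F [ 0.3  0.2 -0.2] op -0.0001 g 0.0
push False 49.2 [0.479  0.1214 0.1046] F [-6.3 -0.3  3.3] op 0.0004 g 2.6
-0.074 [-6.2 -0.2  3.7] [0.48   0.1214 0.1047]
-0.073 [-6.  -0.2  3.8] [0.481  0.1214 0.1046]
-0.072 [-6.2  0.1  3.2] [0.4822 0.1214 0.1047]
-0.071 [-5.3 -0.5  3. ] [0.4835 0.1213 0.1047]
-0.07 [-5.3 -0.1  2.5] [0.4849 0.1213 0.1049]
-0.069 [-3.7 -1.   2.1] [0.4862 0.1213 0.105 ]
-0.068 [-4.   0.7  2.7] [0.4873 0.1212 0.1051]
-0.067 [-3.5  1.4  3.1] [0.4883 0.1212 0.1051]
-0.066 [-3.  -0.1  1.3] [0.4894 0.1211 0.105 ]
-0.065 [-3.2 -0.2  1.4] [0.4903 0.1211 0.105 ]
-0.064 [-1.4 -0.1  1.8] [0.4913 0.1211 0.105 ]
-0.063 [-2.1  0.   1.3] [0.4923 0.1211 0.105 ]
-0.062 [-1.2 -0.9  0.2] [0.4933 0.1211 0.105 ]
-0.061 [-1.6  0.8  1.4] [0.4942 0.121  0.105 ]
-0.06 [-3.6 -0.   1.6] [0.495  0.1211 0.105 ]
-0.059 [-5.6  0.3  4.6] [0.4953 0.121  0.1049]
-0.058 [-8.8  0.3  6.9] [0.4955 0.121  0.1048]
-0.057 [-10.8  -0.4   9.5] [0.4957 0.1211 0.1047]
-0.056 [-14.6  -1.   11.4] [0.496  0.121  0.1046]
-0.055 [-18.2  -0.   12.9] [0.4962 0.121  0.1046]
 54.3 [0.4962 0.121  0.1046] F [-17.4  -0.   14.3] op -0.0 g 9.2
```

View pics/side4.png

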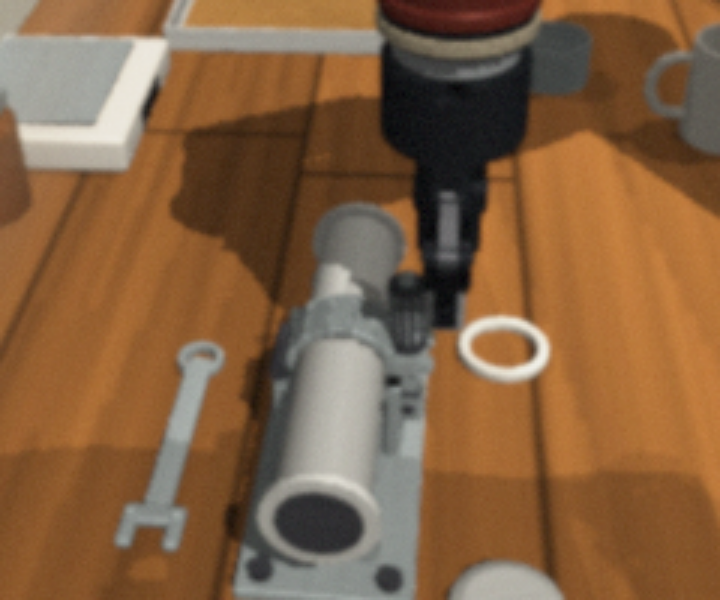

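The nut now looks upright at (408,312), and the force rises stiffly, so it is home. I'll back off and verify from depth.

Run:
```python
from h import *
move_l(W(-.10,.105),.06); move_l(W(-.12,.22),.2); 
q=observe()["q"].copy(); q[0]-=.5; set_joints(q); st()
P,im=cloud("top")
b=P[120:300,150:350].reshape(-1,3)
l=(b-C0)@np.array([[c,-s,0],[s,c,0],[0,0,1]])   # to clamp frame
n=l[(l[:,2]>.122)&(abs(l[:,1])<.03)&(l[:,0]<-.01)]
print("nut top",len(n),n.min(0).round(4),n.max(0).round(4),np.median(n,0).round(4))
k=l[(abs(l[:,1])<.018)&(abs(l[:,1])>.012)&(l[:,0]<-.03)&(l[:,0]>-.046)]
print("prong tops z",np.percentile(k[:,2],[50,90]).round(4),len(k))
t=l[(l[:,2]>.085)&(abs(l[:,1])>.025)]
print("tube",t[:,2].max(),np.percentile(t[:,1],[.5,99.5]))
P,im=cloud("side"); l=(P.reshape(-1,3)-C0)@np.array([[c,-s,0],[s,c,0],[0,0,1]])
m=l[(l[:,2]>.08)&(abs(l[:,1])<.02)&(l[:,0]<-.026)&(l[:,0]>-.09)&(l[:,2]<.16)]
for z in np.arange(.08,.14,.006):
    w=m[(m[:,2]>=z)&(m[:,2]<z+.006)]
    if len(w): print(round(z+.003,3),w[:,0].min().round(4),w[:,0].max().round(4),len(w))
```

```text
56.8 [ 0.4399 -0.1003  0.2181] F [-0.4  0.4  0.9] op 0.0001 g 0.0
nut top 171 [-0.0498 -0.0107  0.1226] [-0.0277  0.011   0.1405] [-0.0388 -0.0002  0.1327]
prong tops z [0.0648 0.0888] 84
tube 0.7386786357864915 [-0.11585691  0.12951385]
0.083 -0.0533 -0.0272 57
0.089 -0.0507 -0.0272 68
0.095 -0.0504 -0.026 47
0.101 -0.0503 -0.0266 37
0.107 -0.0503 -0.0276 39
0.113 -0.0499 -0.0275 35
0.119 -0.0498 -0.0274 40
0.125 -0.0496 -0.0273 37
0.131 -0.0494 -0.0272 79
0.137 -0.0477 -0.0321 36
0.143 -0.0373 -0.0373 1
```

```bash
python3 -c "
from plant import *
print(job_done())"
```

```text
the job is handed in; nothing more can be done
None
```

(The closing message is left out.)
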